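Hang the screw caddy on the cleat board

ROBOT

A 7-joint arm with a two-finger parallel gripper is mounted at the origin on the work surface. World frame = base frame: x ahead of the robot, y to its left, z up, the work surface at z = 0. Lengths are in mm, angles in degrees, forces in N, time in s.
With the tool pointing down it reaches from about 400 to 875 mm from the base axis. Payload 6.5 kg.
Tool frame: the origin (TCP) lies at the very end of the fingers, on their centre line; the grasp point (between the pads) lies 19 mm behind it; z points along the fingers, y is the direction in which the jaws open and shut (so a half turn about z gives the same grasp; the last joint's range is limited). The gripper opens to 88 mm and grips with 3 to 60 N. Pads are 18 mm wide; open, the fingers measure 123 mm over their backs; the gripper's body (75 mm by 187 mm) begins 45 mm behind the grasp point.
Start: joints at [63.644, 30.733, -0.252, 88.115, 0.149, 61.152, -4.079], TCP at [249.401, -600.241, 238.716] pointing down, gripper open.
Joint ranges: [-154.64, 154.64], [-21.42, 123.67], [-72.66, 72.17], [13.99, 137.28], [-74.86, 254.86], [10.95, 109.41], [-158.01, 158.01]. Speed limits (degrees/s): [136.94, 136.94, 180, 180, 180, 180, 180].

INTERFACE

Orientations are given as [roll, pitch, yaw] about the fixed x, y, z axes, in that order (R = Rz(yaw) Ry(pitch) Rx(roll)).
In Python, from cell import manip gives the robot as it stands. The module is installed in compiled form; this text tells all that it offers.
- The arm moves only by the tool step_arm, never from a script. Its arguments are lists of equal length, an entry for each row: "hand": the finger opening in m, from 0 to 0.0881; "xyz": the shift along the tool's x, y, z in m, a list of three; "twist": the turn about the tool's z in degrees. In form: {"hand": [hand, ...], "xyz": [[dx, dy, dz], ...], "twist": [twist, ...]}. A call has 1 to 8 rows; each row shifts and turns the pose as measured when the row begins, along the tool's axes as they then stand; what a row does not reach is not made up. A row lasts 1/10 s, in which the tool goes at most 50 mm and 8.59 degrees, less where a joint would pass 70% of its speed; a pose out of reach is approached as far as the arm can. A call is refused whole if a number of a shift passes 0.05 or a number of a turn 8.59, either way. A call with a gripper value outside its range is refused whole. The fingers move at their own pace and stop on an object; "squeeze" is the grip in N (left out, the last holds). Time passes only in rows, so rows that do not move let the fingers close. It gives the time, the measured TCP pose, the force and the opening at its end, in the units of the state.
- manip.read_state(): the state, without advancing time (a new reading comes with each control period).
- manip.camera(name): name is "side" or "top"; returns the picture (400x640x3 uint8, blue, green, red); there is no depth.
- manip.calibration(name): a dict with "vertical_fov" (degrees; the focal length in pixels is half the picture's height over the tangent of half this angle, whatever the lens; pixels are square), "cx", "cy" (the principal point, pixels), "k1" (the pictures are not rectified: a ray, as slopes to the right and down, at radius r is drawn at 1 + k1 r^2 times it, then the intrinsics apply), "camera_from_world" (4x4, takes a point from world to camera coordinates). Camera axes: x right, y down, z forward; pixel columns grow to the right and rows downward; lengths in mm; the calibration is good to about 2 mm. A picture is of the moment at which its call begins. calibration takes no time and is no camera call.
- manip.close_job(): hands the job in, once; it reports no verdict.
The state is a dict: "clock": time; "joint_pos": joint angles; "joint_velocities": joint speeds; "tau": joint torques, N m; "ee_pos": TCP position; "eef_rot": TCP orientation; "contact_force": force on the tool from outside, world axes, zero at the start; "torque": the same for the moment, N m; "grip_width": finger opening in mm.
Only numpy, scipy, OpenCV 4.12 (cv2) and the standard library are available. Lean on these libraries where they do the work, as an engineer would, in place of code of your own. Each camera call takes 0.05 s, during which the arm holds its last target. There are 200 camera calls.

TASK

Hang the plywood screw caddy on the cleat board: with its lower edge tipped away from the board, bring its bevelled rear strip over the cleat a good finger's breadth short of the stop block and set it down behind the cleat, then swing it upright so that it drops home and its heel locks under the cleat. Still hung, slide it along the cleat towards the stop block until it presses lightly but clearly against it, then let go and leave it there. Do not force it against anything, and leave the other things on the bench where they are.

Things in the scene. Friction and masses are not known exactly. Their poses are not given: they have to be found in the camera images.
- caddy_grip (a point): Centre of the grip of the loose plywood screw caddy, 130 mm above its underside. Axes: x to the caddy's rear, y along its width, z up. The grip is an upright plate, 12 mm thick (x), 100 mm long (y), over the middle of the box, its top 150 mm above the underside: pinch its two flat faces from above, in its top 45 mm.
- caddy: The caddy, 0.3 to 0.65 kg, upright on the bench at the start; origin in the middle of its underside, axes as caddy_grip. An open box 90 mm deep (x -45 to 45), 150 mm wide (y), 8 mm walls 75 mm high, but the rear wall 100 mm. Hung home it has the same axes as the board and its underside is 45 mm above the bench.
- caddy_strip (a point): On the rear wall's outer face, mid-width, 80 mm above the underside, where the bevel of the rear strip begins (45 mm behind and 50 mm below caddy_grip). The strip, 12 mm thick and 140 mm long, runs along the rear wall from 100 mm up down to this bevel. When the caddy is home this point is at board x -18 mm, z 125 mm, on the cleat's edge line.
- caddy_tip (a point): Blunt tip of the strip: its lowest rear edge, mid-width, 12 mm behind the rear wall's face and 71 mm above the underside. From caddy_strip the bevel runs down at 45 degrees to here (last 3 mm cut flat). When home, the bevel lies on the cleat's bevel with the tip in the groove.
- caddy_heel (a point): Top rear edge of the heel, mid-width: a batten 10 mm deep, 8 mm high, 134 mm long along the foot of the rear wall, sticking out backwards at the underside (this point: 55 mm behind the caddy's middle, 8 mm up). Home, the heel is 5 mm under the cleat, so the caddy can neither be hooked on nor lifted off upright; its foot must be swung out by about 15 degrees.
- board: Fixed upright panel, 420 mm wide, 160 mm high. Origin on the bench below the middle of its front face; x into the panel (its front looks along -x), y along its width, z up. A pine cleat 18 mm thick (x -18 to 0 mm) runs along its full width, 58 to 125 mm above the bench.
- cleat_edge (a point): Middle of the cleat's top front edge line, 18 mm in front of the panel and 125 mm above the bench (the wood is cut flat 3 mm below it). Axes as the board. From here the cleat's top slopes down at 45 degrees to the panel (107 mm high there): with the panel it makes a groove 18 mm wide in which the caddy's strip hangs.
- cleat_low (a point): Middle of the cleat's lower front edge, 58 mm above the bench, under which the heel locks. Axes as the board. Released with the tip in the groove and a few degrees from upright, the caddy swings home by its own weight. The seat wedges: a caddy held stiffly and pressed or twisted a little off its true seat strains the cleat by over 60 N, which is too much.
- stop_face (a point): Middle of the face of the stop block that the caddy's side must come up against; the face looks to -y of the board, and the block lies in the board's +y half. Axes as the board. The caddy's side is 75 mm from its middle, so when touching, the caddy's middle is 75 mm to -y of this face.
- stop: The wooden stop block, 40 x 40 x 42 mm high, fixed on the cleat's front; origin in the middle of its underside, axes as the board. A push of about 3 to 10 N against it is right, over 20 N too much. The hung caddy drags hard along the cleat under its full weight and lightly when most of the weight is carried without lifting it off its seat (under 2 mm).
- glue: Round glue bottle, 54 mm wide, 150 mm high, standing; origin in the middle of its underside. Leave alone.
- offcut: Pine offcut 45 x 120 x 28 mm lying on the bench; origin in the middle of its underside. Leave alone.
- tape: Tape measure case 66 x 34 x 60 mm standing on the bench; origin in the middle of its underside. Leave alone.
Mind the look-alikes: they are no part of the job. There is more than one size of the caddy; the job needs the largest.

How it is judged (in metres and radians):
On the way, in this order (a step that is already met when the one before it is completed fails the run):
1. the caddy, tipped with its foot out, rests its strip on the cleat, the strip's tip behind the cleat's edge (angle between caddy's own z axis and vertical above 0.09 rad and contact force between caddy and board above 0.5 N and x of caddy_tip in the frame of board above -0.016 m and z of caddy_tip in the frame of board between 0.105 and 0.1235 m), for 0.1 s.
2. the caddy is upright and home on the cleat, its heel under it, at least 8 mm short of the stop block (x of caddy_strip in the frame of board between -0.0215 and -0.0145 m and z of caddy_strip in the frame of board between 0.1215 and 0.128 m and angle between caddy's own z axis and vertical below 0.035 rad and y of caddy_strip in the frame of stop_face below -0.083 m), for 0.1 s.
3. still home, the caddy's side presses against the stop block with more than 1.5 N (x of caddy_strip in the frame of board between -0.0215 and -0.0145 m and z of caddy_strip in the frame of board between 0.1215 and 0.128 m and angle between caddy's own z axis and vertical below 0.035 rad and contact force between caddy and stop above 1.5 N), for 0.2 s.
At the end, for the whole second after the job is handed in: The caddy hangs at rest on the cleat, upright within 2 degrees and square to the board within 2 degrees, its strip's bevel point within 3.5 mm of the cleat's front and about 3 mm of its seated height, its side within 2.5 mm of the stop block (x of caddy_strip in the frame of board between -0.0215 and -0.0145 m and z of caddy_strip in the frame of board between 0.1215 and 0.128 m and angle between caddy's own z axis and vertical below 0.035 rad and y of caddy_strip in the frame of stop_face above -0.0775 m and angle between the x axis of caddy and the x axis of board, either way round below 0.035 rad and linear speed of caddy below 0.01 m/s and contact force between caddy and board above 0.5 N); the robot touches nothing.
It fails at once if the caddy is forced against the cleat board with more than 60 N (contact force between caddy and board above 60 N).
It fails at once if the caddy is forced against the stop block with more than 20 N (contact force between caddy and stop above 20 N).
It fails at once if the glue bottle is moved by more than 30 mm (distance of glue from where it was at the start of the episode above 0.03 m).
It fails at once if the offcut is moved by more than 30 mm (distance of offcut from where it was at the start of the episode above 0.03 m).
It fails at once if the tape measure is moved by more than 30 mm (distance of tape from where it was at the start of the episode above 0.03 m).
It also fails if it takes over 72 s, if anything falls off the work surface, if the arm or the gripper's body presses on something with over 40 N, if the wrist force passes 120 N, or if a joint passes its speed limit or range.

## Working session

There is one attempt and no reset: what is moved stays moved. The work goes in short steps, Python scripts to look and compute and a tool call to move; the robot and the scene stay as the last step left them, time stands still between calls to the robot, and variables do not carry over. Pictures are saved under pics/ and viewed, about 8 in all and at most 12, crops included, and the job is handed in when it is done.

Besides the shell and the picture viewer there is one more tool, called after "Call:" as a command line: name --pt "numbers of a row" for each row, then --argument value for the rest. step_arm: Moves the arm, as the interface text tells. Its arguments: {"type":"object","properties":{"hand":{"type":"array"},"xyz":{"type":"array"},"twist":{"type":"array"},"squeeze":{"type":"number"}},"required":["hand","xyz","twist"]}

```bash
mkdir -p pics; python3 - <<'E'
from cell import manip
import cv2,numpy as np
print(manip.read_state())
for n in("side","top"):
    cv2.imwrite(f"pics/{n}0.png",manip.camera(n)); c=manip.calibration(n); print(n,c)
    M=np.array(c["camera_from_world"]); print(-M[:3,:3].T@M[:3,3])
E
```

```text
{'clock': 0.0, 'joint_pos': array([63.64502662, 30.77798407, -0.25539521, 88.1705162 ,  0.14923702,
       61.15116187, -4.08105613]), 'joint_velocities': array([ 0.05335649,  0.01439322, -0.01377326, -0.04758789, -0.05625815,
        0.07994612, -0.02568707]), 'tau': array([-6.84013230e-04, -5.70978713e+01,  9.90592428e-01, -2.51600271e+01,
       -5.62671502e-02,  1.78312714e-02,  1.27185094e-04]), 'ee_pos': array([ 249.15161057, -599.68727428,  237.83462498]), 'eef_rot': array([-1.79900915e+02,  6.97162005e-03,  2.25655818e+01]), 'contact_force': array([-0.34583156, -0.66504113,  0.79849254]), 'torque': array([-0.0093654 , -0.00896452, -0.02269341]), 'grip_width': 88.19222456971823}
side {'vertical_fov': 43.418910495250444, 'cx': 318.45332553264416, 'cy': 199.01742111453885, 'k1': 0.04001824334156361, 'camera_from_world': array([[-8.14234790e-01, -5.80427308e-01, -1.12181623e-02,
         4.54175101e+02],
       [-3.97331043e-01,  5.71264365e-01, -7.18181779e-01,
         2.85990265e+02],
       [ 4.23260853e-01, -5.80311266e-01, -6.95765108e-01,
         1.08824209e+03],
       [ 0.00000000e+00,  0.00000000e+00,  0.00000000e+00,
         1.00000000e+00]])}
[ 22.82770139 731.75873088 967.64888495]
top {'vertical_fov': 56.014917257094964, 'cx': 326.44064563264453, 'cy': 199.979155133899, 'k1': -0.03738553297413421, 'camera_from_world': array([[ 2.94392765e-03, -9.99867190e-01,  1.60292260e-02,
        -2.32383462e+01],
       [-9.94842525e-01, -4.55357850e-03, -1.01329242e-01,
         5.59919991e+02],
       [ 1.01388775e-01, -1.56482497e-02, -9.94723805e-01,
         9.16393976e+02],
       [ 0.00000000e+00,  0.00000000e+00,  0.00000000e+00,
         1.00000000e+00]])}
[464.18856679  -6.34565855 968.66766356]
```

View pics/side0.png

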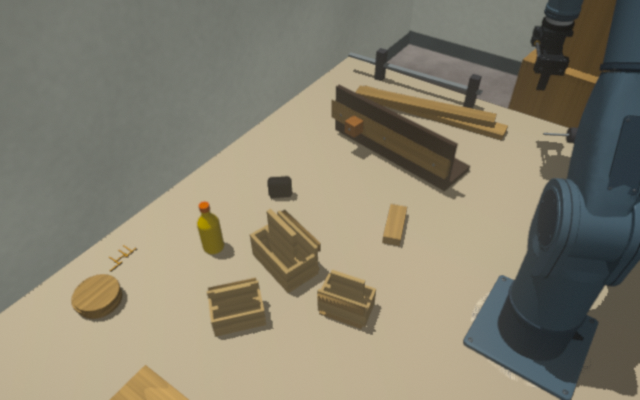

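View pics/top0.png

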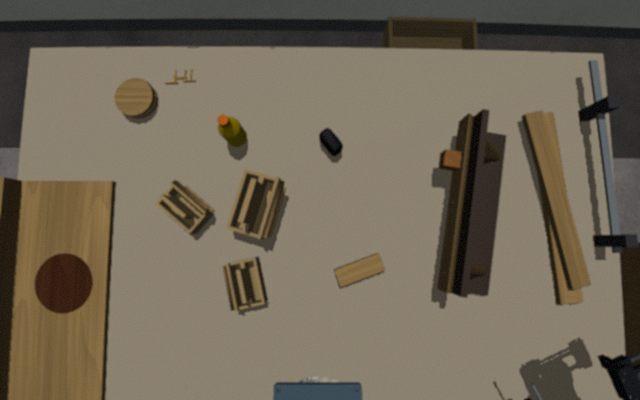

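Side view: robot at right, three caddies, with the largest at about (285,247). The board has its orange stop at about (354,126). Top view: largest caddy at (257,205), board front along x≈450–465, stop at (452,158), glue (232,130), tape (331,142), offcut (359,269). I'll enlarge the caddy and the board next.

```bash
python3 - <<'E'
import cv2,numpy as np
t=cv2.imread("pics/top0.png");s=cv2.imread("pics/side0.png")
r=lambda i,y,x,h,w,W,H:cv2.resize(i[y:y+h,x:x+w],(W,H),interpolation=cv2.INTER_CUBIC)
a=r(t,160,215,90,80,533,600)  # scale 6.67
cv2.imwrite("pics/c1.png",np.hstack([r(t,165,220,80,75,375,400),r(s,200,240,100,106,424,400)]))
cv2.imwrite("pics/c2.png",np.hstack([r(t,105,430,200,80,240,600),r(s,80,320,110,155,560,397)[:,:,:] if 0 else cv2.copyMakeBorder(r(s,80,320,110,155,560,397),0,203,0,0,0)]))
E
```

```text
(no output)
```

View pics/c1.png

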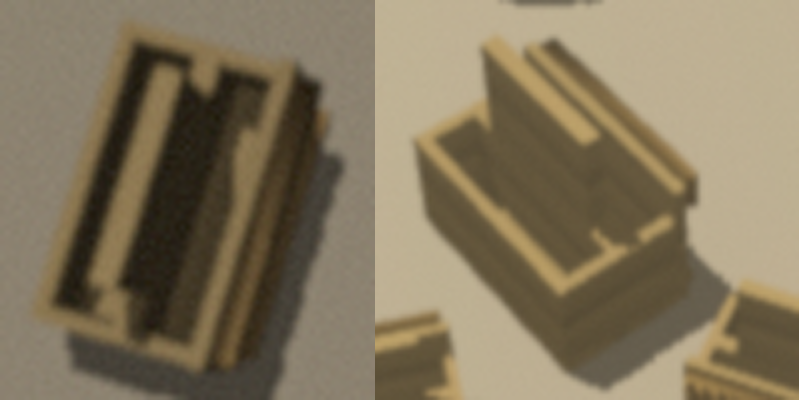

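View pics/c2.png

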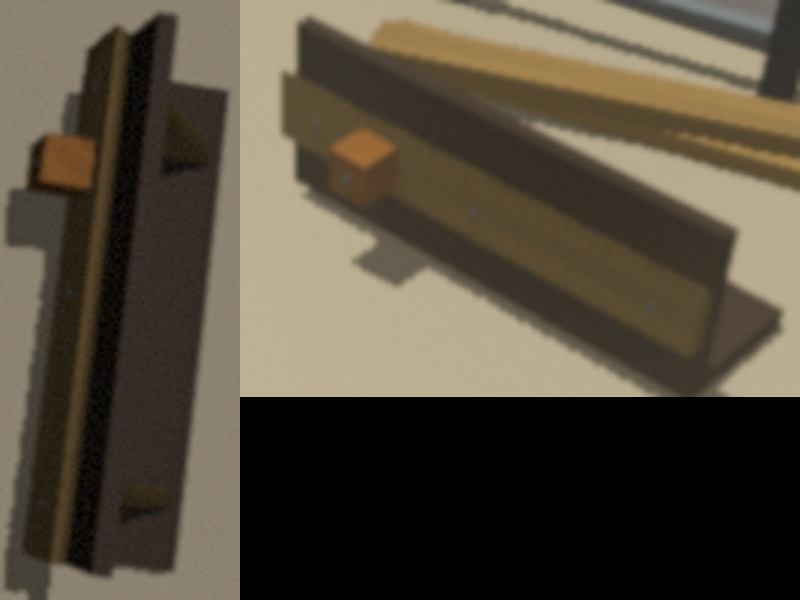

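Crops: the caddy's strip is on its right (world -y) side, so it already roughly faces the board. The grip's top runs from c1 (168,68) to (105,290). The stop block sits on the cleat near the board's far (+x) end. Next I turn these into positions.

```bash
cat > h.py <<'E'
import numpy as np,cv2
from cell import manip
def KM(n):
    c=manip.calibration(n);f=200/np.tan(np.radians(c["vertical_fov"]/2))
    return c,np.array([[f,0,c["cx"]],[0,f,c["cy"]],[0,0,1]]),np.array(c["camera_from_world"])
def plane(n,uv,z):
    c,K,M=KM(n)
    p=cv2.undistortPoints(np.array(uv,float).reshape(-1,1,2),K,np.array([c["k1"],0,0,0,0]))[:,0]
    d=np.c_[p,np.ones(len(p))]@M[:3,:3]; o=-M[:3,:3].T@M[:3,3]
    return o+d*((z-o[2])/d[:,2])[:,None]
def proj(n,P):
    c,K,M=KM(n)
    return cv2.projectPoints(np.array(P,float).reshape(-1,1,3),cv2.Rodrigues(M[:3,:3])[0],M[:3,3],K,np.array([c["k1"],0,0,0,0.]))[0][:,0]
E
python3 - <<'E'
from h import *
np.set_printoptions(precision=1,suppress=True)
def rep(l,n,uv,z):
    p=plane(n,uv,z)[:,:2]
    d=p[-1]-p[0]; print(l,p.tolist() if 0 else p.round(1).reshape(-1),"len",np.hypot(*d).round(1),"ang",np.degrees(np.arctan2(d[1],d[0])).round(2))
A=lambda l:[(220+(u+.5)/5-.5,165+(v+.5)/5-.5) for u,v in l]
B=lambda l:[(240+(u+.5)/4-.5,200+(v+.5)/4-.5) for u,v in l]
C=lambda l:[(430+(u+.5)/3-.5,105+(v+.5)/3-.5) for u,v in l]
D=lambda l:[(320+(u+.5)/3.613-.5,80+(v+.5)/3.613-.5) for u,v in l]
rep("grip top","top",A([(105,290),(168,68)]),150)
rep("front rim","top",A([(37,318),(125,25)]),75)
rep("rear rim","top",A([(205,368),(292,65)]),100)
rep("grip side (mid ends)","side",B([(578-375+5,142),(498-375,42)]),150)
rep("front rim side","side",B([(565-375,290),(415-375,137)]),75)
rep("cleat edge top","top",C([(52,560),(113,35)]),122)
rep("panel top front top","top",C([(97,572),(162,16)]),160)
rep("cleat edge side","side",D([(710-240,288),(283-240,73)]),122)
rep("panel top side","side",D([(735-240,232),(300-240,18)]),160)
rep("stop top near edge(top view)","top",C([(40,188),(95,193)]),np.nan or 0)
for z in(112,133): rep(f"stop z{z} top","top",C([(40,188),(95,193)]),z); rep(f"stop z{z} side","side",D([(367-240,168),(397-240,153)]),z)
E
```

```text
grip top [497.4 167.1 595.  141.9] len 100.8 ang -14.45
front rim [487.  214.9 627.8 176.7] len 145.9 ang -15.17
rear rim [463.8 130.9 604.7  93.2] len 145.8 ang -14.99
grip side (mid ends) [502.6 175.2 589.4 142.4] len 92.8 ang -20.71
front rim side [487.6 216.9 631.3 178.4] len 148.8 ang -15.02
cleat edge top [ 346.6 -289.6  749.4 -349.9] len 407.3 ang -8.52
panel top front top [ 343.3 -309.1  751.9 -372.6] len 413.5 ang -8.83
cleat edge side [ 342.  -290.8  755.5 -348. ] len 417.4 ang -7.87
panel top side [ 339.9 -312.5  757.5 -375.5] len 422.2 ang -8.58
stop top near edge(top view) [nan nan nan nan] len nan ang nan
stop z112 top [ 629.3 -291.4  625.7 -334.7] len 43.4 ang -94.75
stop z112 side [ 632.3 -286.4  623.4 -317.2] len 32.0 ang -106.1
stop z133 top [ 625.2 -284.4  621.7 -326.6] len 42.3 ang -94.75
stop z133 side [ 617.3 -261.4  608.7 -291.4] len 31.2 ang -106.1
```

Call:
step_arm --hand '[0.05,0.05,0.05,0.05,0.05,0.05,0.05,0.05]' --pt "0 0 0" --pt "0 0 0" --pt "0 0 0" --pt "0 0 0" --pt "0 0 0" --pt "0.005 -0.045 0" --pt "0.005 -0.045 0" --pt "0.005 -0.045 0" --twist '[7.5,7.5,7.5,7.5,7.5,0,0,0]'

```text
clock: 0.9
ee_pos: [297.3, -474.6, 233.7]
eef_rot: [-179.9, 0.4, -17.2]
contact_force: [0.5, 0.2, -0.4]
grip_width: 50.3
```

Call:
step_arm --hand '[0.05,0.05,0.05,0.05,0.05,0.05,0.05,0.05]' --pt "0.004 -0.048 0" --pt "0.004 -0.048 0" --pt "0.004 -0.048 0" --pt "0.004 -0.048 0" --pt "0.004 -0.048 0" --pt "0.004 -0.048 0" --pt "0.004 -0.048 0" --pt "0.004 -0.048 0" --twist '[0,0,0,0,0,0,0,-1]'

```text
clock: 1.7
ee_pos: [442.8, -102.3, 233.3]
eef_rot: [-179.9, 0.5, -16.3]
contact_force: [1.1, -0.1, -0.2]
grip_width: 49.8
```

Call:
step_arm --hand '[0.05,0.05,0.05,0.05,0.05,0.05,0.05,0.05]' --pt "0.004 -0.045 0" --pt "0.004 -0.045 0" --pt "0.004 -0.045 0" --pt "0.003 -0.04 0" --pt "0 -0.03 0" --pt "0 -0.02 0" --pt "0 0 0" --pt "0 0 0" --twist '[0,0,0,0,0,0,0,0]'

```text
clock: 2.5
ee_pos: [520.7, 126.7, 232.1]
eef_rot: [-179.8, 0.7, -15.6]
contact_force: [0.4, 0.2, 0.5]
grip_width: 50.2
```

Call:
step_arm --hand '[0.05,0.05,0.05,0.05,0.05]' --pt "0.008 -0.016 0.02" --pt "0.008 -0.016 0.02" --pt "0.002 -0.002 0.02" --pt "0 0 0" --pt "0 0 0" --twist '[0,0,0,0,0]'

```text
clock: 3.0
ee_pos: [547.4, 146.4, 170.9]
eef_rot: [180.0, 0.6, -16.2]
contact_force: [0.8, 0.1, 0.6]
grip_width: 50.3
```

```bash
python3 - <<'E'
from h import *
s=manip.camera("side");t=manip.camera("top")
st=manip.read_state();print(st["ee_pos"],st["eef_rot"],proj("side",[st["ee_pos"]]),proj("top",[st["ee_pos"]]))
r=lambda i,y,x,h,w,W,H:cv2.resize(i[y:y+h,x:x+w],(W,H),interpolation=cv2.INTER_CUBIC)
cv2.imwrite("pics/c3.png",np.hstack([r(t,140,200,100,100,400,400),r(s,190,230,100,100,400,400)]))
E
```

```text
[547.48506944 146.50914131 171.33585626] [179.99120702   0.55559496 -16.16001377] [[283.07269425 212.12315782]] [[248.75584954 198.6779508 ]]
```

View pics/c3.png

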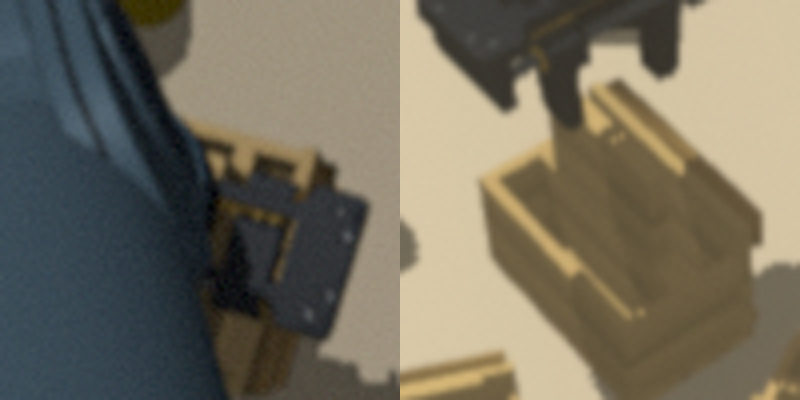

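The fingers straddle the plate (front finger at (565,110) in the crop), so the sides look right. I go down and pinch.

Call:
step_arm --hand '[0.05,0.05,0.05,0.05,0.05,0.05,0.05]' --pt "-0.002 -0.004 0.015" --pt "-0.001 -0.003 0.015" --pt "0 0 0.015" --pt "0 0 0.012" --pt "0 0 0.003" --pt "0 0 0" --pt "0 0 0" --twist '[-0.5,-0.5,0,0,0,0,0]'

```text
clock: 3.8
ee_pos: [546.0, 155.0, 108.1]
eef_rot: [-179.9, 0.4, -15.0]
contact_force: [-0.4, 0.4, -0.4]
grip_width: 49.6
```

Call:
step_arm --hand '[0.03,0.02,0.01,0.0,0.0,0.0,0.0]' --pt "0 0 0" --pt "0 0 0" --pt "0 0 0" --pt "0 0 0" --pt "0 0 0" --pt "0 0 0" --pt "0 0 0" --twist '[0,0,0,0,0,0,0]' --squeeze 30

```text
clock: 4.5
ee_pos: [547.4, 155.5, 109.8]
eef_rot: [-179.8, 0.3, -15.0]
contact_force: [0.6, -0.8, -1.0]
grip_width: 11.6
```

Call:
step_arm --hand '[0,0,0,0,0,0,0,0]' --pt "0 0 -0.01" --pt "0 0 -0.02" --pt "0 0 -0.03" --pt "0 0 -0.03" --pt "0 0 -0.02" --pt "0 0.02 0" --pt "0 0.03 0" --pt "0 0.03 0" --twist '[0,0,0,0,0,0,0,0]'

```text
clock: 5.3
ee_pos: [522.8, 79.6, 224.6]
eef_rot: [-179.9, 0.7, -14.5]
contact_force: [-0.2, -0.7, -5.9]
grip_width: 11.5
```

Call:
step_arm --hand '[0,0,0,0,0,0,0,0]' --pt "0 0.035 0" --pt "0 0.035 0" --pt "0 0.035 0" --pt "0 0.035 0" --pt "0 0.035 0" --pt "0 0.03 0" --pt "0 0.02 0" --pt "0 0 0" --twist '[-2,-2,-2,0,0,0,0,0]'

```text
clock: 6.1
ee_pos: [473.7, -154.9, 225.6]
eef_rot: [-180.0, 1.1, -8.6]
contact_force: [-0.1, -0.3, -5.3]
grip_width: 11.8
```

Call:
step_arm --hand '[0,0,0,0,0,0,0]' --pt "0.02 0.009 -0.0" --pt "0.025 0.012 0.008" --pt "0.025 0.012 0.01" --pt "0.01 0.004 0.008" --pt "0 0 0" --pt "0 0 0" --pt "0 0 0" --twist '[0,0,0,0,0,0,0]'

```text
clock: 6.8
ee_pos: [545.6, -197.9, 197.4]
eef_rot: [-179.7, 1.5, -8.4]
contact_force: [-0.5, -0.9, -4.9]
grip_width: 12.0
```

```bash
python3 - <<'E'
from h import *
s=manip.camera("side");t=manip.camera("top")
st=manip.read_state();print(st["ee_pos"],st["eef_rot"],st["contact_force"])
r=lambda i,y,x,h,w,W,H:cv2.resize(i[y:y+h,x:x+w],(W,H),interpolation=cv2.INTER_CUBIC)
cv2.imwrite("pics/c4.png",np.hstack([r(t,110,390,150,100,400,600),r(s,60,310,150,100,400,600)]))
cv2.imwrite("pics/full4.png",t)
E
```

```text
[ 545.8205882  -198.08877485  197.64847377] [-179.71967037    1.40975843   -8.38883163] [-0.69293387  0.44897986 -4.08020543]
```

View pics/c4.png

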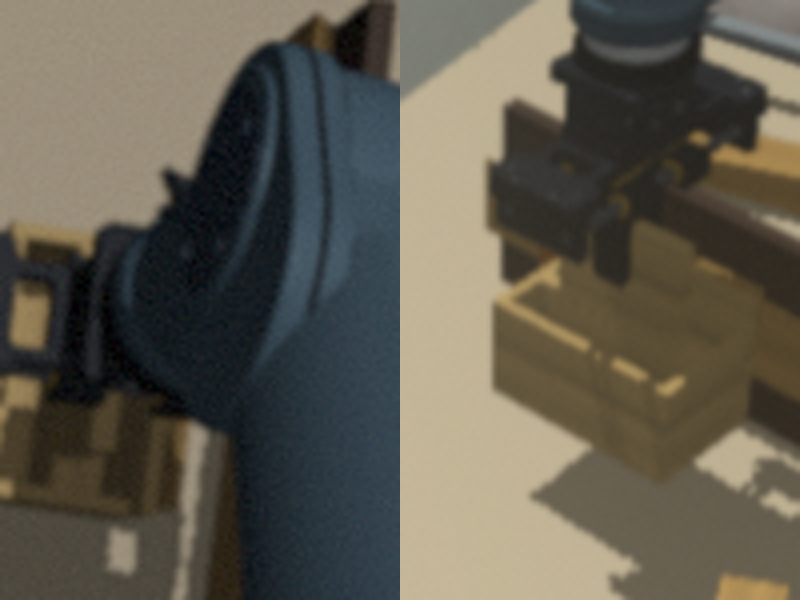

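Call:
step_arm --hand '[0,0,0,0,0,0]' --pt "0 0.015 0.006" --pt "0 0.018 0.01" --pt "0 0.015 0.009" --pt "0 0.006 0.002" --pt "0 0 0" --pt "0 0 0" --twist '[0,0,0,0,0,0]'

```text
clock: 7.5
ee_pos: [535.4, -256.0, 169.8]
eef_rot: [-179.8, 1.4, -8.4]
contact_force: [-0.5, 0.6, -4.1]
grip_width: 11.4
```

Call:
step_arm --hand '[0,0,0,0,0,0]' --pt "0 0.002 0" --pt "0 0.002 0" --pt "0 0.002 0" --pt "0 0.002 0" --pt "0 0 0" --pt "0 0 0" --twist '[0,0,0,0,0,0]' --squeeze 15

```text
clock: 8.1
ee_pos: [535.6, -261.6, 170.8]
eef_rot: [-179.7, 1.3, -8.2]
contact_force: [-0.3, 0.4, -4.6]
grip_width: 11.7
```

Call:
step_arm --hand '[0,0,0,0]' --pt "0 0.002 0.0005" --pt "0 0.002 0.0005" --pt "0 0 0" --pt "0 0 0" --twist '[0,0,0,0]'

```text
clock: 8.5
ee_pos: [535.6, -263.2, 169.8]
eef_rot: [-179.5, 1.3, -8.2]
contact_force: [0.6, 1.7, -3.6]
grip_width: 11.7
```

Call:
step_arm --hand '[0,0,0,0]' --pt "0 0.002 0.0005" --pt "0 0.002 0.0" --pt "0 0 0" --pt "0 0 0" --twist '[0,0,0,0]'

```text
clock: 8.9
ee_pos: [535.8, -264.8, 169.3]
eef_rot: [-179.3, 1.3, -8.1]
contact_force: [-0.4, 3.9, -2.4]
grip_width: 12.1
```

Call:
step_arm --hand '[0,0,0,0,0]' --pt "0 0.003 0" --pt "0 0.003 0" --pt "0 0.003 0" --pt "0 0 0" --pt "0 0 0" --twist '[0,0,0,0,0]'

```text
clock: 9.4
ee_pos: [535.8, -269.3, 169.7]
eef_rot: [-178.9, 1.3, -7.9]
contact_force: [0.4, 4.0, -5.0]
grip_width: 12.9
```

Call:
step_arm --hand '[0,0,0,0,0]' --pt "0 0.003 0" --pt "0 0.003 0" --pt "0 0.003 0" --pt "0 0 0" --pt "0 0 0" --twist '[0,0,0,0,0]'

```text
clock: 9.9
ee_pos: [535.9, -274.3, 170.3]
eef_rot: [-178.6, 1.3, -7.7]
contact_force: [0.3, 4.5, -4.4]
grip_width: 14.1
```

Call:
step_arm --hand '[0,0,0,0,0]' --pt "0 0.003 0.0005" --pt "0 0.003 0.0005" --pt "0 0.003 0" --pt "0 0 0" --pt "0 0 0" --twist '[0,0,0,0,0]'

```text
clock: 10.4
ee_pos: [536.0, -279.8, 169.9]
eef_rot: [-178.3, 1.3, -7.5]
contact_force: [2.3, 4.7, -4.3]
grip_width: 15.3
```

```bash
python3 - <<'E'
from h import *
s=manip.camera("side")
st=manip.read_state();print(st["ee_pos"],st["eef_rot"],st["contact_force"])
r=lambda i,y,x,h,w,W,H:cv2.resize(i[y:y+h,x:x+w],(W,H),interpolation=cv2.INTER_CUBIC)
cv2.imwrite("pics/c5.png",r(s,60,310,100,120,720,600))
E
```

```text
[ 536.00299109 -279.76812795  169.9525126 ] [-178.32470524    1.27251728   -7.53148886] [ 0.56932681  4.65027909 -4.58007778]
```

View pics/c5.png

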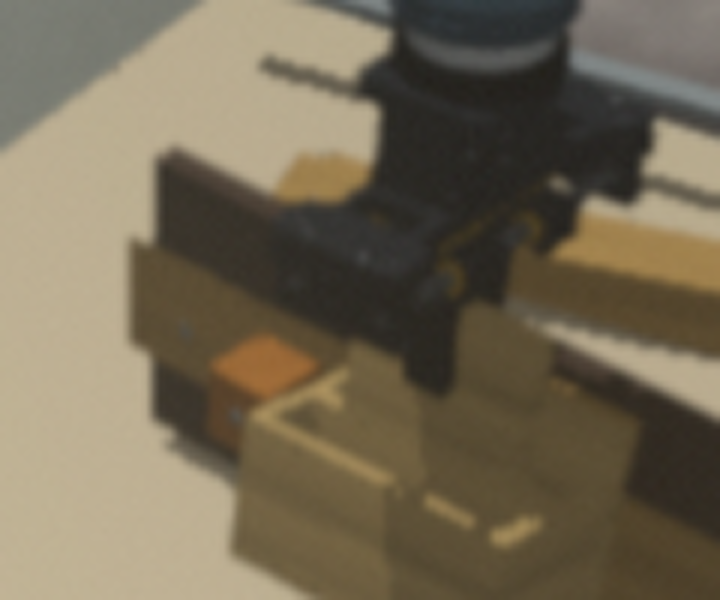

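The caddy is tilted in the pads with its foot out (fingers opened to 15.3), and a gap to the orange stop at (240,400) is visible. I lower it slowly.

Call:
step_arm --hand '[0,0,0,0,0,0]' --pt "0 0 0.001" --pt "0 0 0.001" --pt "0 0 0.001" --pt "0 0 0.001" --pt "0 0 0" --pt "0 0 0" --twist '[0,0,0,0,0,0]'

```text
clock: 11.05
ee_pos: [537.1, -278.2, 167.0]
eef_rot: [-178.2, 1.2, -7.4]
contact_force: [0.9, 4.5, -3.7]
grip_width: 15.1
```

Call:
step_arm --hand '[0,0,0,0,0,0]' --pt "0 0 0.001" --pt "0 0 0" --pt "0 0 0" --pt "0 0 0.001" --pt "0 0 0" --pt "0 0 0" --twist '[0,0,0,0,0,0]'

```text
clock: 11.65
ee_pos: [537.4, -277.6, 165.0]
eef_rot: [-178.2, 1.2, -7.4]
contact_force: [1.1, 4.2, -3.8]
grip_width: 14.4
```

Call:
step_arm --hand '[0,0,0,0,0,0]' --pt "0 0 0.001" --pt "0 0 0" --pt "0 0 0" --pt "0 0 0.001" --pt "0 0 0" --pt "0 0 0" --twist '[0,0,0,0,0,0]'

```text
clock: 12.25
ee_pos: [537.7, -275.4, 162.5]
eef_rot: [-178.1, 1.2, -7.3]
contact_force: [0.2, 4.5, -5.2]
grip_width: 12.2
```

Call:
step_arm --hand '[0,0,0,0,0,0]' --pt "0 0 0.001" --pt "0 0 0" --pt "0 0 0.001" --pt "0 0 0.0" --pt "0 0 0" --pt "0 0 0" --twist '[0,0,0,0,0,0]'

```text
clock: 12.85
ee_pos: [538.1, -274.5, 161.2]
eef_rot: [-178.0, 1.2, -7.3]
contact_force: [0.7, 5.0, -3.0]
grip_width: 12.4
```

```bash
python3 - <<'E'
from h import *
s=manip.camera("side")
st=manip.read_state();print(st["ee_pos"],st["eef_rot"],st["contact_force"],st["torque"])
r=lambda i,y,x,h,w,W,H:cv2.resize(i[y:y+h,x:x+w],(W,H),interpolation=cv2.INTER_CUBIC)
cv2.imwrite("pics/c6.png",r(s,80,325,100,120,720,600))
E
```

```text
[ 538.06733535 -274.52076468  161.23465334] [-178.04838086    1.17925939   -7.27449163] [ 0.51290028  6.3189078  -3.23283092] [ 1.2739213  -0.16624087 -0.20205427]
```

View pics/c6.png

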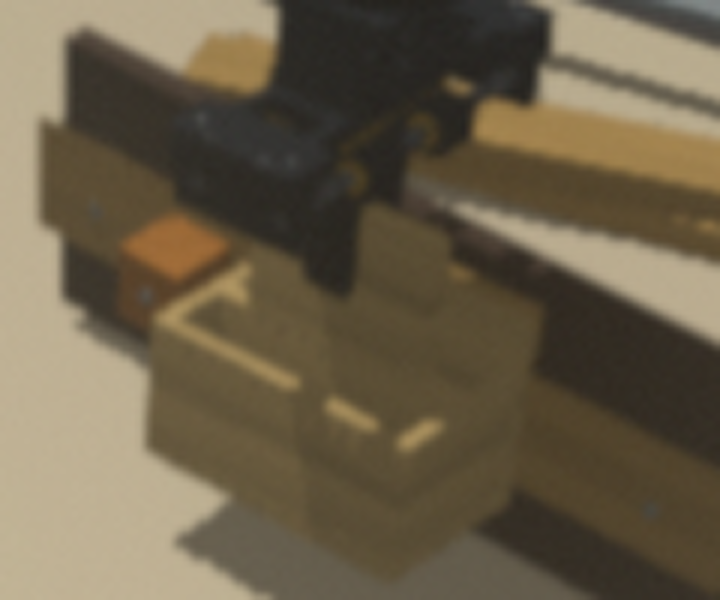

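The side crop shows front rim corners at about (160,320) and (400,452), and bottoms at (148,450) and (387,580). I compare these with projected points for a few tilts.

```bash
python3 - <<'E'
from h import *
from scipy.spatial.transform import Rotation as R
np.set_printoptions(precision=0,suppress=True)
e=np.radians(-8);Y=np.array([np.cos(e),np.sin(e),0]);X=np.array([np.sin(e),-np.cos(e),0]);B=np.c_[X,Y,[0,0,1]]
P=np.array([[-45,75,75],[-45,-75,75],[-45,75,0],[-45,-75,0],[45,-75,100],[0,-50,150]])-[0,0,130]
for t in(0,3,6,9):
  for dz in (0,-4):
    g=np.array([538,-274.5,161.2-109+130+dz]); W=g+(B@R.from_euler('y',t,degrees=True).as_matrix()@P.T).T
    print(t,dz,(6*(proj("side",W)-[325,80])).round().reshape(-1))
print("obs rim(160,320)(400,452) bottom(148,450)(387,580) rearnear(545,300) gripnear(450,240)")
E
```

```text
0 0 [152. 308. 410. 447. 146. 435. 395. 575. 538. 310. 444. 239.]
0 -4 [151. 315. 409. 454. 146. 441. 394. 581. 537. 317. 443. 246.]
3 0 [148. 307. 407. 445. 137. 437. 386. 578. 536. 316. 445. 238.]
3 -4 [147. 314. 406. 452. 137. 444. 385. 584. 534. 323. 444. 245.]
6 0 [144. 305. 403. 444. 128. 439. 378. 580. 533. 321. 447. 237.]
6 -4 [144. 312. 403. 451. 128. 445. 377. 587. 532. 329. 446. 244.]
9 0 [141. 302. 400. 442. 120. 440. 370. 582. 530. 327. 448. 236.]
9 -4 [140. 310. 400. 449. 119. 446. 369. 588. 528. 334. 447. 244.]
obs rim(160,320)(400,452) bottom(148,450)(387,580) rearnear(545,300) gripnear(450,240)
```

The tilt is about 0–2°, so the caddy has swung in under the cleat and sits slightly above its seat. I ease the fingers open so it drops home by itself.

Call:
step_arm --hand '[0,0,0.02,0.024,0.024,0.024]' --pt "0 0 0.001" --pt "0 0 0.001" --pt "0 0 0" --pt "0 0 0" --pt "0 0 0" --pt "0 0 0" --twist '[0,0,0,0,0,0]' --squeeze 8

```text
clock: 13.5
ee_pos: [538.6, -277.8, 161.8]
eef_rot: [-178.3, 1.0, -7.3]
contact_force: [-0.5, 4.1, -0.9]
grip_width: 24.2
```

```bash
python3 - <<'E'
from h import *
s=manip.camera("side")
st=manip.read_state();print(st["ee_pos"],st["eef_rot"],st["contact_force"],st["torque"],st["grip_width"])
r=lambda i,y,x,h,w,W,H:cv2.resize(i[y:y+h,x:x+w],(W,H),interpolation=cv2.INTER_CUBIC)
cv2.imwrite("pics/c7.png",r(s,80,325,100,120,720,600))
E
```

```text
[ 538.58922462 -277.71502676  161.75700992] [-178.32726487    1.00226289   -7.30495396] [-0.63906235  3.26578156 -0.94449271] [ 0.6707859 -0.0486807 -0.09856  ] 23.407816428791627
```

View pics/c7.png

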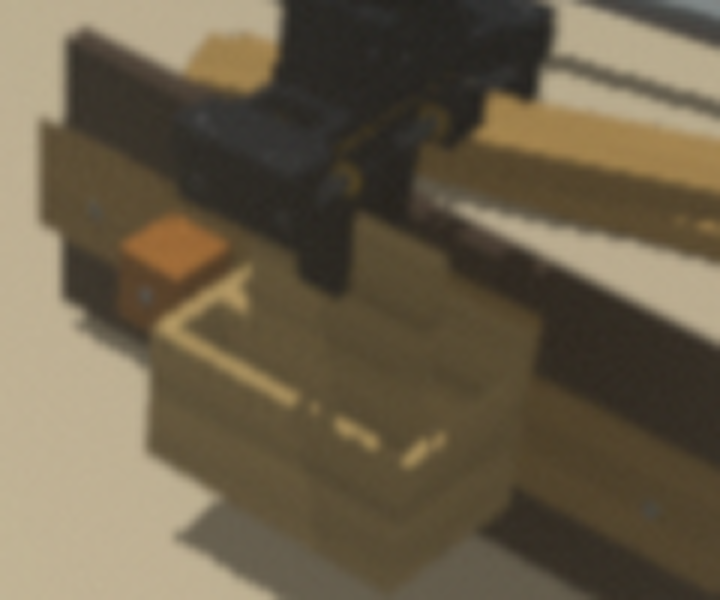

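It dropped about 5 mm and now sits at about the home height. The front finger still bears on the plate with 3 N, so I back off.

Call:
step_arm --hand '[0.03,0.03,0.03,0.03,0.03]' --pt "0 -0.002 0" --pt "0 -0.002 0" --pt "0 -0.002 0" --pt "0 0 0" --pt "0 0 0" --twist '[0,0,0,0,0]'

```text
clock: 14.05
ee_pos: [539.9, -275.0, 163.0]
eef_rot: [-178.6, 0.8, -7.4]
contact_force: [-0.5, -0.4, 0.9]
grip_width: 29.7
```

```bash
python3 - <<'E'
from h import *
s=manip.camera("side")
st=manip.read_state();print(st["ee_pos"],st["eef_rot"],st["contact_force"],st["torque"],st["grip_width"])
r=lambda i,y,x,h,w,W,H:cv2.resize(i[y:y+h,x:x+w],(W,H),interpolation=cv2.INTER_CUBIC)
im=r(s,80,325,100,120,720,600);cv2.imwrite("pics/c8.png",im)
a=cv2.imread("pics/c7.png");print("change near box",cv2.absdiff(a,im)[300:600,130:560].mean(),cv2.phaseCorrelate(np.float32(cv2.cvtColor(a[300:600,130:560],6)),np.float32(cv2.cvtColor(im[300:600,130:560],6))))
E
```

```text
[ 539.93536434 -274.95143171  163.00557705] [-178.6063242     0.81582404   -7.41287892] [ 0.24680765  0.71055398 -0.83066879] [-0.03375852 -0.04207665 -0.01214462] 29.598199730714594
change near box 1.2968940568475453 ((-0.05744651204443585, 0.01163378330753062), 0.6519765392350562)
```

The tool is free and the caddy did not move, so it is hanging at rest. I lower a little, then re-grip lightly.

Call:
step_arm --hand '[0.03,0.03,0.03,0.03]' --pt "0 0 0.003" --pt "0 0 0.003" --pt "0 0 0.001" --pt "0 0 0" --twist '[0.6,0,0,0]'

```text
clock: 14.5
ee_pos: [539.7, -275.1, 155.2]
eef_rot: [-178.6, 0.8, -8.1]
contact_force: [0.6, -0.8, 0.3]
grip_width: 30.0
```

Call:
step_arm --hand '[0.024,0.018,0.012,0.006,0,0]' --pt "0 0 0" --pt "0 0 0" --pt "0 0 0" --pt "0 0 0" --pt "0 0 0" --pt "0 0 0" --twist '[0,0,0,0,0,0]' --squeeze 8

```text
clock: 15.1
ee_pos: [540.1, -272.0, 155.3]
eef_rot: [-178.4, 0.9, -8.0]
contact_force: [0.1, 1.4, 0.3]
grip_width: 12.4
```

Call:
step_arm --hand '[0,0,0,0,0]' --pt "0 0 -0.001" --pt "0.001 0 -0.001" --pt "0.002 0 -0.001" --pt "0.002 0 -0.0005" --pt "0.002 0 -0.0005" --twist '[0,0,0,0,0]'

```text
clock: 15.6
ee_pos: [540.5, -272.1, 155.9]
eef_rot: [-178.3, 1.8, -8.1]
contact_force: [-5.3, 2.9, 1.7]
grip_width: 11.8
```

Call:
step_arm --hand '[0,0,0,0,0]' --pt "0 0 -0.002" --pt "0 0 -0.002" --pt "0.001 0 -0.002" --pt "0.002 0 -0.001" --pt "0.002 0 -0.001" --twist '[0,0,0,0,0]'

```text
clock: 16.1
ee_pos: [542.7, -273.6, 161.8]
eef_rot: [-178.3, 2.2, -8.1]
contact_force: [-3.6, -0.5, -10.9]
grip_width: 12.1
```

Call:
step_arm --hand '[0,0,0]' --pt "0 0 0.002" --pt "0 0 0.001" --pt "0 0 0" --twist '[0,0,0]'

```text
clock: 16.4
ee_pos: [545.5, -273.0, 159.8]
eef_rot: [-178.2, 1.9, -8.1]
contact_force: [-0.1, -1.1, -6.0]
grip_width: 11.7
```

Call:
step_arm --hand '[0,0,0,0,0,0]' --pt "0 0 0.001" --pt "0.001 0 0.001" --pt "0.002 0 0.0" --pt "0.002 0 0" --pt "0.002 0 0" --pt "0.001 0 0" --twist '[0,0,0,0,0,0]'

```text
clock: 17.0
ee_pos: [555.9, -274.7, 158.9]
eef_rot: [-178.3, 1.6, -8.1]
contact_force: [0.4, 0.6, -5.4]
grip_width: 12.1
```

```bash
python3 - <<'E'
from h import *
s=manip.camera("side")
st=manip.read_state();print(st["ee_pos"],st["eef_rot"],st["contact_force"],st["torque"],st["grip_width"])
r=lambda i,y,x,h,w,W,H:cv2.resize(i[y:y+h,x:x+w],(W,H),interpolation=cv2.INTER_CUBIC)
im=r(s,80,325,100,120,720,600);cv2.imwrite("pics/c9.png",im)
E
```

```text
[ 556.06076838 -274.7440431   158.90933854] [-178.3146517     1.61952753   -8.06228743] [ 0.17804713 -0.28543755 -4.1951003 ] [-0.13887984 -0.05896813 -0.01849403] 11.787174669532162
```

View pics/c9.png

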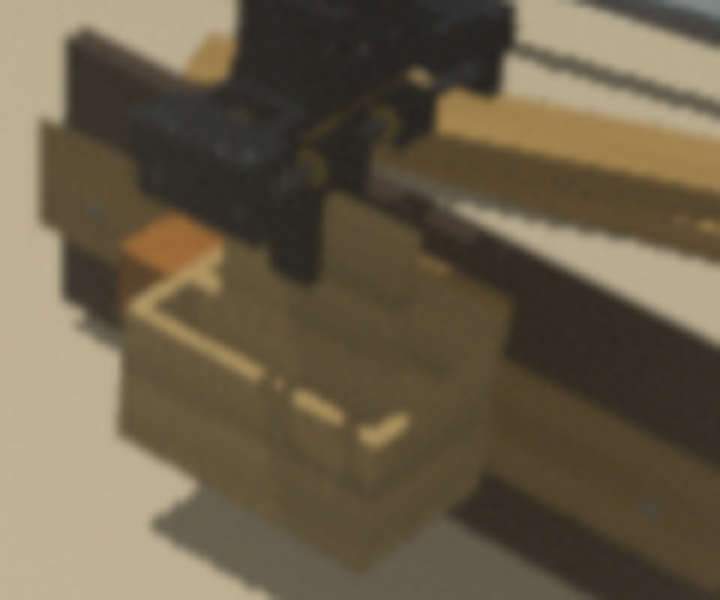

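The caddy followed by 16 mm and rides about 2–3 mm above its seat. I lower it until part of the weight is on the cleat.

Call:
step_arm --hand '[0,0,0,0,0]' --pt "0 0 0.001" --pt "0 0 0.001" --pt "0 0 0.001" --pt "0 0 0" --pt "0 0 0" --twist '[0,0,0,0,0]'

```text
clock: 17.55
ee_pos: [556.9, -275.1, 156.9]
eef_rot: [-178.4, 1.5, -8.1]
contact_force: [-0.3, 0.3, -2.7]
grip_width: 12.2
```

Call:
step_arm --hand '[0,0,0,0]' --pt "0.001 0 0" --pt "0.001 0 0" --pt "0.001 0 0" --pt "0 0 0" --twist '[0,0,0,0]'

```text
clock: 17.95
ee_pos: [557.9, -275.2, 156.2]
eef_rot: [-178.3, 1.8, -8.1]
contact_force: [-1.3, 1.0, -0.0]
grip_width: 12.2
```

Call:
step_arm --hand '[0,0,0,0]' --pt "0.001 0 0" --pt "0.001 0 0" --pt "0.001 0 0" --pt "0 0 0" --twist '[0,0,0,0]'

```text
clock: 18.35
ee_pos: [558.3, -274.9, 156.1]
eef_rot: [-178.3, 2.1, -8.1]
contact_force: [-1.9, -0.1, -0.9]
grip_width: 12.2
```

Call:
step_arm --hand '[0,0,0,0,0]' --pt "0 0 -0.001" --pt "0 0 -0.001" --pt "0.001 0 -0.0005" --pt "0.001 0 -0.0003" --pt "0.001 0 -0.0003" --twist '[0,0,0,0,0]'

```text
clock: 18.85
ee_pos: [562.9, -275.7, 158.5]
eef_rot: [-178.3, 2.0, -8.1]
contact_force: [-0.7, -1.8, -4.6]
grip_width: 12.1
```

Call:
step_arm --hand '[0,0,0,0]' --pt "0.001 0 -0.0003" --pt "0.001 0 -0.0003" --pt "0.001 0 -0.0003" --pt "0 0 0" --twist '[0,0,0,0]'

```text
clock: 19.25
ee_pos: [566.0, -275.7, 159.0]
eef_rot: [-178.2, 2.0, -8.0]
contact_force: [-1.1, -0.7, -4.4]
grip_width: 12.1
```

```bash
python3 - <<'E'
from h import *
s=manip.camera("side")
st=manip.read_state();print(st["ee_pos"],st["contact_force"])
im=cv2.resize(s[80:180,325:445],(720,600),interpolation=cv2.INTER_CUBIC);cv2.imwrite("pics/c10.png",im)
for f in("c8","c9"):
    a=cv2.imread(f"pics/{f}.png")
    (x,y)=((300,420) if f=="c8" else (270,400)); T=a[y:y+170,x:x+180]
    r=cv2.matchTemplate(im,T,cv2.TM_CCOEFF_NORMED);_,v,_,l=cv2.minMaxLoc(r);print(f,v,l[0]-x,l[1]-y)
E
```

```text
[ 565.95509054 -275.72156229  159.05193899] [-0.76567286  0.35868492 -3.4762236 ]
c8 0.9085085988044739 -51 -34
c9 0.988666296005249 -18 -9
```

View pics/c10.png

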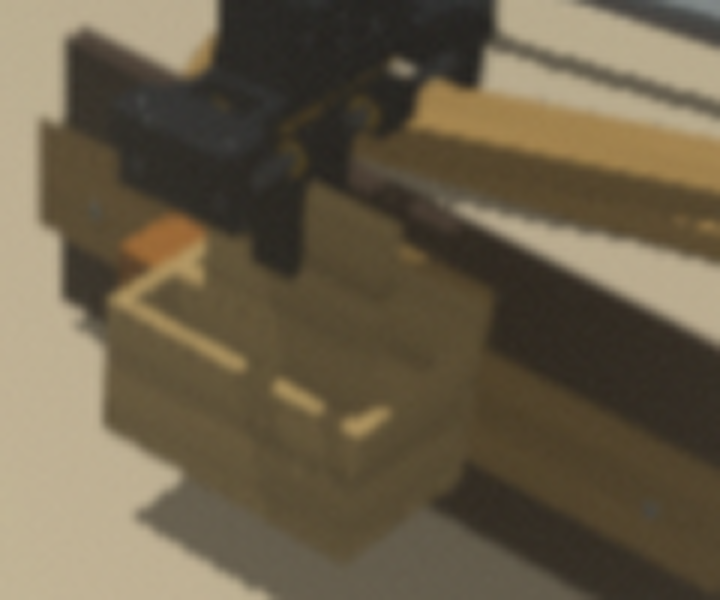

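The caddy has moved 28 mm in all, with the stop still partly visible behind its far rim at (165,245). I keep inching and watch Fx.

Call:
step_arm --hand '[0,0,0,0]' --pt "0.001 0 0" --pt "0.001 0 0" --pt "0.001 0 0" --pt "0 0 0" --twist '[0,0,0,0]'

```text
clock: 19.7
ee_pos: [566.6, -275.3, 159.1]
eef_rot: [-178.2, 2.4, -8.1]
contact_force: [-1.3, -1.1, -3.7]
grip_width: 11.6
```

Call:
step_arm --hand '[0,0,0,0]' --pt "0.001 0 -0.0002" --pt "0.001 0 -0.0002" --pt "0.001 0 -0.0002" --pt "0 0 0" --twist '[0,0,0,0]'

```text
clock: 20.1
ee_pos: [566.9, -275.4, 159.5]
eef_rot: [-178.1, 2.7, -8.1]
contact_force: [-1.7, 0.1, -2.2]
grip_width: 12.1
```

Call:
step_arm --hand '[0,0,0,0,0]' --pt "0.001 0 0.001" --pt "0.002 0 0.0005" --pt "0.003 0 0" --pt "0.003 0 0" --pt "0.003 0 0" --twist '[0,0,0,0,0]'

```text
clock: 20.6
ee_pos: [569.5, -275.0, 158.8]
eef_rot: [-177.9, 4.0, -8.1]
contact_force: [-12.2, 3.0, 5.8]
grip_width: 12.1
```

Call:
step_arm --hand '[0,0,0]' --pt "0.0005 0 0" --pt "0.0005 0 0" --pt "0 0 0" --twist '[0,0,0]'

```text
clock: 20.9
ee_pos: [569.3, -275.3, 159.0]
eef_rot: [-178.0, 4.1, -8.2]
contact_force: [-3.2, 1.6, -2.0]
grip_width: 12.1
```

```bash
python3 - <<'E'
from h import *
s=manip.camera("side");t=manip.camera("top")
st=manip.read_state();print(st["ee_pos"],st["contact_force"],st["torque"])
im=cv2.resize(s[80:180,325:445],(720,600),interpolation=cv2.INTER_CUBIC);cv2.imwrite("pics/c11.png",im);cv2.imwrite("pics/t11.png",t)
for f in("c9","c10"):
  for x,y,n in((250,400,"near"),(130,330,"far")):
    a=cv2.imread(f"pics/{f}.png"); T=a[y:y+130,x:x+130]
    r=cv2.matchTemplate(im,T,cv2.TM_CCOEFF_NORMED);_,v,_,l=cv2.minMaxLoc(r);print(f,n,v,l[0]-x,l[1]-y)
E
```

```text
[ 569.31238894 -275.27462879  158.97108538] [-4.49842857  1.07485361 -0.82350592] [ 0.15645746  0.81270211 -0.01985118]
c9 near 0.9742823243141174 -30 -16
c9 far 0.9666198492050171 -21 -11
c10 near 0.9476345181465149 -8 -4
c10 far 0.9938022494316101 -12 -6
```

```bash
python3 - <<'E'
from h import *
np.set_printoptions(precision=1,suppress=True)
def und(n,uv):
    c,K,M=KM(n);return cv2.undistortPoints(np.array(uv,float).reshape(-1,1,2),K,np.array([c["k1"],0,0,0,0]))[:,0].T,M[:3]
C=[(430+u/3,105+v/3) for u,v in((40,188),(95,193),(95,137),(40,137))]
D=[(320+(u-240)/3.613,80+v/3.613) for u,v in((367,168),(397,153),(362,130),(330,147))]
a,Ma=und("top",C);b,Mb=und("side",D);X=cv2.triangulatePoints(Ma,Mb,a,b);X=(X[:3]/X[3]).T
e=np.array([.9888,-.1495]);n=np.array([.1495,.9888])
print(np.c_[X,X[:,:2]@e,X[:,:2]@n])
for nm in("top0","side0"):
    im=cv2.imread(f"pics/{nm}.png");h=cv2.cvtColor(im,cv2.COLOR_BGR2HSV)
    m=cv2.inRange(h,(5,150,60),(14,255,255));x0,y0,w,hh=(430,140,50,40) if nm=="top0" else (335,105,40,40)
    q=np.zeros_like(m);q[y0:y0+hh,x0:x0+w]=m[y0:y0+hh,x0:x0+w]
    c=max(cv2.findContours(q,0,2)[0],key=cv2.contourArea);print(nm,cv2.approxPolyDP(c,1.2,True)[:,0].tolist())
# stop side at hypothetical along a : near face corners top z 108, outer N=-235+40 & mid
for A in(668,672,676,680,684):
    P=[[*(A*e+N*n),z] for N,z in((-195.5,108),(-235.5,108),(-195.5,66))];print(A,proj("side",P).reshape(-1),proj("top",P).reshape(-1))
E
```

```text
[[ 631.6 -292.5  107.3  668.3 -194.8]
 [ 631.5 -340.7   93.6  675.3 -242.5]
 [ 671.7 -342.2   99.7  715.3 -237.9]
 [ 669.6 -293.   112.1  705.9 -189.6]]
top0 [[461, 152], [459, 153], [457, 150], [458, 155], [456, 156], [455, 151], [454, 154], [453, 151], [452, 153], [451, 151], [450, 153], [449, 151], [445, 151], [445, 159], [447, 157], [449, 160], [446, 163], [443, 159], [445, 162], [443, 164], [449, 163], [449, 166], [447, 166], [449, 166], [452, 161], [455, 162], [455, 159], [458, 167], [457, 164], [459, 163], [460, 165], [460, 162], [457, 160], [457, 156], [459, 155], [460, 159]]Traceback (most recent call last):
  File "<stdin>", line 14, in <module>
ValueError: max() iterable argument is empty
```

Call:
step_arm --hand '[0,0,0,0]' --pt "0 0 -0.001" --pt "0.001 0 -0.001" --pt "0.0015 0 -0.0005" --pt "0.0015 0 -0.0005" --twist '[0,0,0,0]'

```text
clock: 21.4
ee_pos: [569.2, -276.1, 159.5]
eef_rot: [-177.9, 4.7, -8.2]
contact_force: [-8.1, 2.3, -0.2]
grip_width: 12.3
```

Call:
step_arm --hand '[0,0,0,0]' --pt "0.001 0 -0.0015" --pt "0.001 0 -0.0015" --pt "0.001 0 -0.001" --pt "0.001 0 -0.001" --twist '[0,0,0,0]'

```text
clock: 21.8
ee_pos: [568.8, -277.2, 160.3]
eef_rot: [-177.9, 5.3, -8.3]
contact_force: [-6.0, -0.2, -7.5]
grip_width: 12.1
```

Call:
step_arm --hand '[0,0,0,0,0]' --pt "0.001 0 0.001" --pt "0.001 0 0.0005" --pt "0.001 0 0" --pt "0.001 0 0" --pt "0.001 0 0" --twist '[0,0,0,0,0]'

```text
clock: 22.3
ee_pos: [569.3, -276.5, 159.5]
eef_rot: [-177.8, 6.0, -8.3]
contact_force: [-8.3, 0.7, -1.2]
grip_width: 12.0
```

```bash
cat > cmp.py <<'E'
from h import *
import sys
def run(name,refs):
    s=manip.camera("side");st=manip.read_state();print(st["ee_pos"],st["eef_rot"],st["contact_force"])
    im=cv2.resize(s[80:180,325:445],(720,600),interpolation=cv2.INTER_CUBIC);cv2.imwrite(f"pics/{name}.png",im)
    for f in refs:
      a=cv2.imread(f"pics/{f}.png")
      for x,y,w,h,n in((290,370,130,200,"near-bottom corner"),(90,280,90,170,"far corner")):
        T=a[y:y+h,x:x+w];r=cv2.matchTemplate(im,T,cv2.TM_CCOEFF_NORMED);_,v,_,l=cv2.minMaxLoc(r);print(f,n,round(v,3),l[0]-x,l[1]-y)
E
python3 -c "
from cmp import run
run('c12',['c10','c11'])"
```

```text
[ 569.29262152 -276.51725617  159.51762958] [-177.7620564     5.96652854   -8.32091212] [-8.5314135   0.69091094 -2.3305024 ]
c10 near-bottom corner 0.851 -5 -7
c10 far corner 0.996 1 0
c11 near-bottom corner 0.951 -1 -3
c11 far corner 0.995 0 -1
```

The far corner hasn't moved since c10, so the caddy has been at the stop since then. The near end has come up slightly, so my press may have been rolling it. I release to let it settle level, then re-grip and press briefly.

Call:
step_arm --hand '[0.012,0.022,0.03,0.03,0.03]' --pt "-0.001 0 0.0005" --pt "0 0 0" --pt "0 0 0" --pt "0 0 0" --pt "0 0 0" --twist '[0,0,0,0,0]'

```text
clock: 22.85
ee_pos: [575.8, -276.5, 163.6]
eef_rot: [-177.8, 5.0, -8.2]
contact_force: [-0.8, 0.5, -0.7]
grip_width: 29.7
```

```bash
python3 -c "
from cmp import run
run('c13',['c10','c12'])"
```

```text
[ 575.83890486 -276.54264309  163.67067073] [-177.80989305    5.04088248   -8.22004766] [ 0.19215392 -1.06767264 -0.32418585]
c10 near-bottom corner 0.823 -2 6
c10 far corner 0.987 3 5
c12 near-bottom corner 0.969 0 12
c12 far corner 0.985 2 5
```

Releasing dropped the near end about 7 mm and the far end about 3 mm. So the caddy was lifted and rolled during that press, and it now hangs level. I'll let it hang and push gently on the near end of its rear wall, low and close to the cleat, with closed fingers.

Call:
step_arm --hand '[0.03,0.03,0.03,0.03,0.02,0.01,0,0]' --pt "0 0 -0.02" --pt "0 0 -0.025" --pt "0 0 -0.025" --pt "0 0 0" --pt "-0.03 0.01 0" --pt "-0.03 0.01 0" --pt "-0.03 0.01 0" --pt "-0.025 0.005 0" --twist '[0,0,0,0,0,0,0,0]'

```text
clock: 23.7
ee_pos: [463.3, -296.1, 241.4]
eef_rot: [-177.7, 4.9, -7.9]
contact_force: [-0.4, -0.2, 0.7]
grip_width: 1.1
```

Call:
step_arm --hand '[0,0,0]' --pt "0 0 0" --pt "0 0 0" --pt "0 0 0" --twist '[0,0,0]'

```text
clock: 24.0
ee_pos: [460.6, -296.7, 240.3]
eef_rot: [-177.7, 5.0, -8.0]
contact_force: [-0.2, 0.6, -0.5]
grip_width: 0.2
```

Call:
step_arm --hand '[0,0,0,0,0,0]' --pt "0 0 0.03" --pt "0 0 0.03" --pt "0 0 0.025" --pt "0 0 0.012" --pt "0 0 0" --pt "0 0 0" --twist '[0,0,0,0,0,0]'

```text
clock: 24.6
ee_pos: [460.6, -289.5, 140.4]
eef_rot: [-177.6, 4.6, -7.6]
contact_force: [-0.3, -0.0, -0.2]
grip_width: 0.6
```

Call:
step_arm --hand '[0,0,0,0]' --pt "0.004 0.002 -0.0005" --pt "0.004 0.002 -0.0005" --pt "0.003 0 0" --pt "0 0 0" --twist '[0,0,0,0]'

```text
clock: 25.0
ee_pos: [473.8, -296.6, 143.4]
eef_rot: [-177.7, 4.4, -7.7]
contact_force: [-2.4, 1.4, -0.9]
grip_width: -0.0
```

Call:
step_arm --hand '[0,0,0,0]' --pt "0.002 0 0" --pt "0.002 0 0" --pt "0 0 0" --pt "0 0 0" --twist '[0,0,0,0]'

```text
clock: 25.4
ee_pos: [473.7, -296.7, 143.0]
eef_rot: [-177.6, 4.9, -7.7]
contact_force: [-1.0, -0.1, -0.1]
grip_width: 0.3
```

Call:
step_arm --hand '[0,0,0,0,0,0]' --pt "-0.003 0 0" --pt "0 0 0.003" --pt "0 0 0" --pt "0.002 0 0" --pt "0.002 0 0" --pt "0.002 0 0" --twist '[0,0,0,0,0,0]'

```text
clock: 26.0
ee_pos: [474.0, -296.9, 140.0]
eef_rot: [-177.6, 5.2, -7.8]
contact_force: [-7.9, 2.0, 8.6]
grip_width: 0.4
```

Call:
step_arm --hand '[0,0,0,0]' --pt "0.001 0 -0.001" --pt "0.002 0 -0.001" --pt "0.002 0 -0.0005" --pt "0.002 0 -0.0005" --twist '[0,0,0,0]'

```text
clock: 26.4
ee_pos: [474.0, -296.9, 140.4]
eef_rot: [-177.5, 6.2, -7.9]
contact_force: [-7.3, 1.9, 5.9]
grip_width: 0.7
```

```bash
python3 -c "
from cmp import run
run('c14',['c13'])"
```

```text
[ 474.02297895 -296.87750186  140.36341703] [-177.46368958    6.18083415   -7.88187433] [-7.7263264   1.90135836  4.49685545]
c13 near-bottom corner 0.842 -1 -1
c13 far corner 0.999 0 0
```

Call:
step_arm --hand '[0,0,0]' --pt "0.003 0 -0.0015" --pt "0.004 0 -0.0015" --pt "0.004 0 -0.0015" --twist '[0,0,0]'

```text
clock: 26.75
ee_pos: [474.3, -296.9, 140.8]
eef_rot: [-177.2, 7.6, -8.0]
contact_force: [-11.8, 2.8, 4.5]
grip_width: 0.9
```

Call:
step_arm --hand '[0,0,0]' --pt "0.005 0 -0.0015" --pt "0.005 0 -0.0015" --pt "0.005 0 -0.0015" --twist '[0,0,0]'

```text
clock: 27.05
ee_pos: [474.5, -297.0, 140.8]
eef_rot: [-176.9, 9.6, -8.2]
contact_force: [-14.8, 3.5, 9.2]
grip_width: 0.6
```

```bash
python3 -c "
from cmp import run
run('c15',['c13','c14'])"
```

```text
[ 474.59870925 -296.98120355  140.7727201 ] [-176.91585759    9.60589721   -8.18751633] [-14.59821177   3.33977461   9.85644303]
c13 near-bottom corner 0.737 -3 -3
c13 far corner 0.999 0 0
c14 near-bottom corner 0.954 -1 -1
c14 far corner 1.0 0 0
```

Call:
step_arm --hand '[0,0,0,0]' --pt "0.001 0 -0.002" --pt "0.001 0 -0.002" --pt "0.001 0 -0.002" --pt "0.001 0 -0.001" --twist '[0,0,0,0]'

```text
clock: 27.5
ee_pos: [474.6, -296.9, 144.9]
eef_rot: [-176.8, 10.3, -8.2]
contact_force: [-6.3, 1.7, -2.2]
grip_width: 0.5
```

```bash
python3 -c "
from cmp import run
run('c16',['c13','c15'])"
```

```text
[ 474.63298501 -296.96609253  144.92171265] [-176.77363924   10.31725016   -8.22656228] [-6.38769592  1.12913077 -2.18621778]
c13 near-bottom corner 0.756 -4 -5
c13 far corner 0.998 0 0
c15 near-bottom corner 0.982 0 -2
c15 far corner 0.998 0 0
```

Raising the tool a little turned Fz to -2.2 with Fx at -6.3, and the caddy did not move. Earlier it slid under about 2 N at that load, so the stop must be carrying the rest. I hold this a moment.

Call:
step_arm --hand '[0,0,0,0]' --pt "0.002 0 0" --pt "0.002 0 -0.0005" --pt "0.002 0 -0.0005" --pt "0.002 0 -0.0005" --twist '[0,0,0,0]'

```text
clock: 27.95
ee_pos: [474.5, -297.0, 143.5]
eef_rot: [-176.6, 11.4, -8.3]
contact_force: [-7.9, 2.0, 1.6]
grip_width: 0.5
```

Call:
step_arm --hand '[0,0,0,0,0]' --pt "0.003 0 -0.001" --pt "0.003 0 -0.0015" --pt "0.003 0 -0.0015" --pt "0.003 0 -0.0015" --pt "0.002 0 -0.001" --twist '[0,0,0,0,0]'

```text
clock: 28.45
ee_pos: [474.6, -297.0, 144.0]
eef_rot: [-176.3, 13.4, -8.4]
contact_force: [-8.2, 1.3, 0.6]
grip_width: 0.8
```

```bash
python3 -c "
from cmp import run
run('c17',['c13','c16'])"
```

```text
[ 474.63855329 -297.00401964  143.94961629] [-176.29712476   13.42651644   -8.41116535] [-8.97064229  2.08933469  1.34117666]
c13 near-bottom corner 0.656 -21 -10
c13 far corner 0.999 0 0
c16 near-bottom corner 0.9 -3 0
c16 far corner 0.998 0 0
```

Call:
step_arm --hand '[0,0,0,0,0,0,0,0]' --pt "-0.005 0 -0.001" --pt "-0.02 0 0" --pt "-0.03 0 0" --pt "-0.03 0 -0.02" --pt "0 0 -0.04" --pt "0 0 -0.04" --pt "0 0 -0.03" --pt "0 0 0" --twist '[0,0,0,0,0,0,0,0]'

```text
clock: 29.3
ee_pos: [428.7, -298.8, 300.0]
eef_rot: [-176.6, 11.8, -8.2]
contact_force: [-0.4, -0.9, 0.4]
grip_width: 0.5
```

```bash
python3 -c "
from cmp import run
run('c18',['c13','c17'])
import cv2;from cell import manip
t=manip.camera('top');s=cv2.imread('pics/c18.png')
cv2.imwrite('pics/fin.png',cv2.hconcat([cv2.resize(t[110:260,400:500],(330,500),interpolation=2),cv2.resize(s,(468,500))[:, :]]))"
```

```text
[ 427.69770386 -298.24977461  298.24275254] [-176.54089179   11.98812714   -8.22242136] [0.57933372 0.52160008 0.08958334]
c13 near-bottom corner 0.854 0 -1
c13 far corner 0.999 0 0
c17 near-bottom corner 0.796 3 2
c17 far corner 0.999 0 0
```

View pics/fin.png

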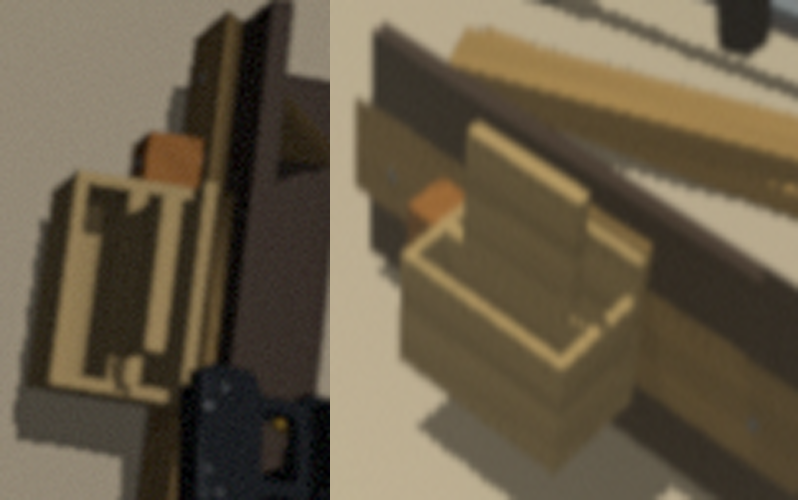

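In the final picture the caddy hangs upright and square on the cleat. Its far side is against the orange stop (left panel, about (165,183)) with no visible gap, and the arm is clear.

```bash
python3 -c "
from cell import manip
print(manip.close_job(),manip.read_state()['clock'])"
```

```text
the job is handed in; nothing more can be done
the job is handed in; nothing more can be done
```

The caddy is hung on the cleat, resting against the stop block, and I handed the job in at about 29 s. No verdict came back, so the intermediate steps below rest on forces and pictures.

**How it was done:** The arm could not tilt its tool on command. I pinched the grip lightly and pressed the heel against the cleat front, so the caddy tipped foot-out in the pads. I then lowered it until the heel slipped under, released it so it dropped home, slid it to the stop, pushed it lightly and withdrew.

**Last checks:**
- **Final position:** the last pictures show the caddy upright and square on the cleat, with no visible gap to the stop. It did not move when the arm withdrew, and the tool force was then about zero.
- **Tipped rest (step 1):** the tilt (about 6–7°) and the tip height are worked out from tool position and finger opening, not measured directly.
- **First press at the stop:** this one went wrong. When I released the grip, the near end dropped about 7 mm and the far end about 3 mm, so I had been lifting and rolling the caddy while pressing.
- **Second press (step 3):** I pushed on the end of the rear wall with closed fingers. The tool read 6–9 N while held at the end, with a peak of about 15 N, and the caddy did not move. That the stop itself took about 4 N is an estimate, since part of the push went into friction on the cleat.
- **Other items:** I did not check the positions of the glue, tape and offcut at the end. I saw no sign of contact with them.

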